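# Clear the tile offcuts into the lidded scrap tub

### The job

Unpin the red lid of the white scrap tub by pulling up its black spring knob, slide the lid past the middle hole to the far hole and let the pin snap in; gather all the tile offcuts from the bench into the blue tray (before or after opening the lid, as you like), then carry the tray over and tip the whole load through the opening into the tub, putting in by hand any piece that strays. Set the empty tray back down flat in the middle of its green mat, slide the lid shut and let the pin snap into the closed hole, leaving the tape rolls and the jar where they are.

Things in the scene. Friction and masses are not known exactly. Their poses are not given: they have to be found in the camera images.
- tub: white fixed scrap tub, 200 (x) x 320 (y) x 120 mm high, walls 5 mm; origin at the centre of its underside on the bench, z up. Its -x side (facing the robot) carries a steel index rail that stands out 37 mm, its top 118 mm up. The half y < 0 is decked over at 120 mm height; the half y > 0 is the opening, under the red lid when shut
- tub_opening (a point): centre of the tub's opening (in the tub at x 0, y 80 mm) at rim height, 120 mm above the bench; axes as the tub. With the lid at its far hole the opening runs in tub y from 10 to 155 mm and in x from -95 to 95 mm
- lid (a joint): travel of the red sliding lid along the tub's -y, m: 0 shut, 0.0725 middle hole, 0.145 far hole (fully open); the pin has 1 mm of play either way in a hole. Friction about 1.5 N; it cannot move while the pin is in a hole. The lid is a plate 122 to 128 mm above the bench
- plunger (a joint): lift of the spring plunger on the lid, m: 0 pin fully home in a hole, about 0.011 pin resting on the rail between holes, 0.018 upper stop. The pin clears the rail from 0.011; the spring pulls it down with 4 N when home and 8.5 N when lifted 14 mm
- plunger_knob (a point): centre of the black plunger knob, an upright cylinder 26 mm in diameter and 28 mm high, 158 mm above the bench when home; it rides with the lid, at tub x -119 mm and tub y = 83 mm minus the lid's travel. Under it is a steel bush, 18 mm in diameter, up to 138 mm above the bench, on the lid
- tray_handle (a point): centre of the upright grip tab at the back (+x) end of the loose blue tray (0.22 kg). Tab 12 mm thick along the tray's x, 50 mm wide along y, its top 17 mm above this point; the point is 85 mm above the tray's underside, 74 mm from its centre. Axes as the tray: x from mouth to back, z up. Tray 188 (x) x 124 mm (y), side and back walls 28 mm high, open at the mouth (-x)
- tray_mouth (a point): centre of the tray's pouring edge, at its -x end: 182 mm from the handle point along the tray's -x and 76 mm below it. A lip slopes up to it by 10 degrees and 5 mm. Offcuts slide out when the mouth is tipped down by some 35 degrees or more; 55 to 65 degrees empties it
- tray_floor (a point): centre of the tray's inner floor, 4 mm above its underside (in the tray at 74 mm from the handle point along -x and 81 mm below it); the floor's inside is 150 mm long and 116 mm wide
- mat: green fixed mat, 240 (x) x 150 (y) x 2 mm, where the tray stands; origin at the centre of its underside on the bench
- offcut1_center (a point): centre of a loose, chunky tile offcut, 50 (its x) x 30 (y) x 20 mm (z), 45 g, green glaze on cream body; some offcuts are absent
- offcut2_center (a point): centre of a loose, chunky tile offcut, 44 (its x) x 30 (y) x 20 mm (z), 45 g, orange glaze on cream body; some offcuts are absent
- offcut3_center (a point): centre of a loose, chunky tile offcut, 48 (its x) x 30 (y) x 20 mm (z), 45 g, green glaze on cream body; some offcuts are absent
- offcut4_center (a point): centre of a loose, chunky tile offcut, 42 (its x) x 30 (y) x 20 mm (z), 45 g, orange glaze on cream body; some offcuts are absent
- offcut5_center (a point): centre of a loose, chunky tile offcut, 52 (its x) x 30 (y) x 20 mm (z), 45 g, green glaze on cream body; some offcuts are absent
- tape1: bystander: cream roll of tape lying flat, 104 mm across, 48 mm high, origin under its centre
- tape2: bystander: yellow roll of tape lying flat, 100 mm across, 30 mm high, origin under its centre
- jar: bystander: white jar of tile spacers with a green cap, 66 mm across, 85 mm high, origin under its centre
Not all that is in view belongs to the job. Leave any pink or yellow look-alike of the part that bears offcut1_center alone.

How it is judged:
By the outcome, as a careful person would: the job done as asked, in the order asked, and still so for the second after the job is handed in, with the robot touching nothing.
Of offcut1, offcut2, offcut3, offcut4, offcut5 only 3 to 5 are there at a start; the rules pass over those that are not, and their reading is None.
At some moment in a run one of offcut1, offcut2, offcut3, offcut4, offcut5 may be knocked a few centimetres aside while the robot is not near it.
It also fails if it takes over 210 s, if anything falls off the work surface, if the arm or the gripper's body presses on something with over 40 N, if the wrist force passes 120 N, or if a joint passes its speed limit or range.

### The arm

A 7-joint arm with a two-finger parallel gripper is mounted at the origin on the work surface. World frame = base frame: x ahead of the robot, y to its left, z up, the work surface at z = 0. Lengths are in mm, angles in rad, forces in N, time in s.
With the tool pointing down it reaches from about 425 to 950 mm from the base axis. Payload 4.7 kg.
Tool frame: the origin (TCP) lies on the centre line of the jaws, within the pads' length; the fingertips stand 19 mm ahead of it and the grasp point (between the pads) is the TCP; z points along the fingers, y is the line along which they close (so a half turn about z gives the same grasp; the last joint's range is limited). The gripper opens to 87 mm and grips with 3 to 60 N. Pads are 19 mm wide; open, the fingers measure 117 mm over their backs; the gripper's body (75 mm by 190 mm) begins 51 mm behind the grasp point.
Start: joints at [1.19, 0.469, -0.049, 1.532, 0.024, 1.141, -0.082], TCP at [232.643, -633.66, 241.573] pointing down, gripper open.
Joint ranges: [-2.59, 2.59], [-0.33, 1.99], [-1.39, 1.29], [0.1, 2.45], [-1.04, 4.18], [0.21, 1.99], [-2.66, 2.66]. Speed limits (rad/s): [2.57, 2.57, 3.14, 3.14, 3.14, 3.14, 3.14].

### API

Orientations are given as a 3x3 rotation matrix whose columns are the frame's x, y, z axes.
In Python, from workcell import * gives the robot as it stands. Calls block until the motion is done:
- movep(position, orientation): joint-space move of the TCP to a pose.
- servo_line(position, rot=None, max_speed=150, max_force=None): straight line of the TCP; rot=None keeps the orientation; max_speed is the mean speed in mm/s. With max_force (N) it stops when the force on the tool has changed by that much, and returns True; else False.
- move_joints(angles): joint-space move.
- grip(opening, squeeze=None): finger opening in mm; squeeze is the grip in N (None keeps the last); returns when the fingers have stopped.
- hold(seconds).
- inverse_kinematics(position, orientation): joint angles nearest the present ones, or None.
- get_obs(): the state.
- snapshot(name): name is "scene" or "top" or "wrist"; returns a dict with "pixels" (400x640x3 uint8, red, green, blue), "range_z" (400x640 float32, mm along the optical axis (not along the pixel's ray), 0 where there is no reading), "intrinsics" (3x3 intrinsics, pixels), "world_from_camera" (4x4, takes a point from camera to world coordinates). Camera axes: x right, y up, looking along -z (the intrinsics and any distortion apply to the point x, -y, -z); pixel columns grow to the right and rows downward; lengths in mm; the calibration is good to about 2 mm. A picture is of the moment at which its call begins.
A pose or a line that the arm cannot do raises IKError and nothing moves.
- close_job(): hands the job in; it is judged then, once.
The state is a dict: "clock": time; "qpos": joint angles; "joint_velocities": joint speeds; "tau": joint torques, N m; "position": TCP position; "eef_rot": TCP orientation; "force": force on the tool from outside, world axes, zero at the start; "ft_torque": the same for the moment, N m; "opening": finger opening in mm; "gripper_force": force on a finger pad.
Only numpy, scipy, OpenCV 4.12 (cv2) and the standard library are available. Lean on these libraries where they do the work, as an engineer would, in place of code of your own. Each camera call takes 0.05 s, during which the arm holds its last target. There are 200 camera calls.

## Working session

There is one attempt and no reset: what is moved stays moved. The work goes in short steps, each a Python script; the robot and the scene stay as the last script left them, time stands still between calls to the robot, and variables do not carry over. Pictures are saved under pics/ and viewed, at most 14 in all, crops included, and the job is handed in when it is done.

```bash
ls; mkdir -p pics
cat > h.py <<'E'
from workcell import *
import numpy as np, cv2
def save(s,name,crop=None,k=1):
    p=s["pixels"][:,:,::-1]
    if crop: x0,y0,x1,y1=crop; p=p[y0:y1,x0:x1]
    if k!=1: p=cv2.resize(p,None,fx=k,fy=k,interpolation=cv2.INTER_CUBIC)
    cv2.imwrite(f"pics/{name}.png",p)
def world(s,u,v,z=None):
    """pixel -> world; with z: intersect with plane z, else use depth"""
    K=np.array(s["intrinsics"]);T=np.array(s["world_from_camera"])
    d=np.array([(u-K[0,2])/K[0,0],-(v-K[1,2])/K[1,1],-1.])
    if z is None: return T[:3,:3]@(d*s["range_z"][int(round(v)),int(round(u))])+T[:3,3]
    r=T[:3,:3]@d
    return T[:3,3]+r*(z-T[2,3])/r[2]
E
python3 - <<'E'
from h import *
import pickle
for n in ("scene","top"):
    s=snapshot(n); pickle.dump(s,open(n+".pkl","wb")); save(s,n+"0"); print(n,{k:v for k,v in s.items() if k not in("pixels","range_z")})
o=get_obs(); print(o["clock"],o["eef_rot"],o["force"],o["opening"])
E
```

```text
pics
scene {'intrinsics': array([[497.46974961,   0.        , 321.35718834],
       [  0.        , 497.46974961, 197.03396115],
       [  0.        ,   0.        ,   1.        ]]), 'world_from_camera': array([[-6.27877827e-01, -4.16920026e-01,  6.57226845e-01,
         1.29854549e+03],
       [ 7.77995792e-01, -3.60264895e-01,  5.14715216e-01,
         6.43226845e+02],
       [ 2.21806792e-02,  8.34497991e-01,  5.50564366e-01,
         7.03513446e+02],
       [ 0.00000000e+00,  0.00000000e+00,  0.00000000e+00,
         1.00000000e+00]])}
top {'intrinsics': array([[421.64706314,   0.        , 318.68998355],
       [  0.        , 421.64706314, 204.91319992],
       [  0.        ,   0.        ,   1.        ]]), 'world_from_camera': array([[-1.86496609e-02,  9.91115514e-01, -1.31689895e-01,
         4.48593423e+02],
       [-9.99748139e-01, -1.68411642e-02,  1.48335201e-02,
         7.90432923e+01],
       [ 1.24839207e-02,  1.31933368e-01,  9.91179973e-01,
         1.17719698e+03],
       [ 0.00000000e+00,  0.00000000e+00,  0.00000000e+00,
         1.00000000e+00]])}
0.1 [[ 9.38747719e-01  3.44604533e-01 -6.60588710e-04]
 [ 3.44605162e-01 -9.38746278e-01  1.64571791e-03]
 [-5.30033414e-05 -1.77255621e-03 -9.99998428e-01]] [-0.11549102  0.153981   -0.23554597] 87.22851383729994
```

View pics/scene0.png

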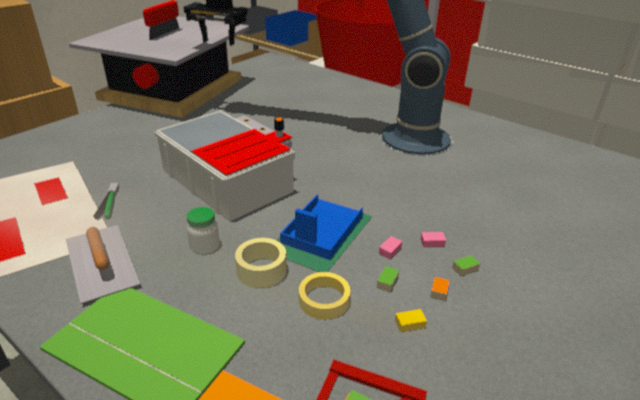

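View pics/top0.png

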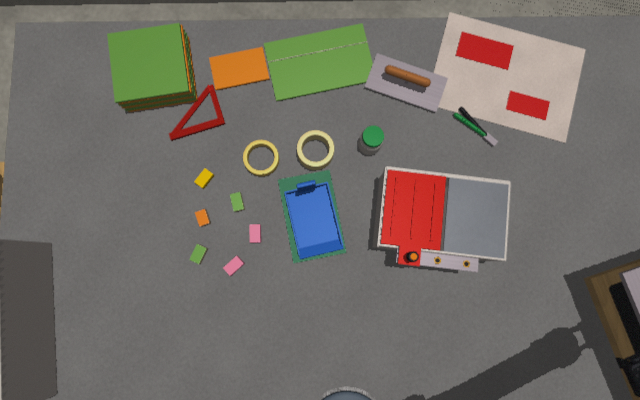

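The pictures show three offcuts (top view: green 237,202; green 199,254; orange 202,217), with pink and yellow decoys. The tray is at (314,220), the tub at (443,213), and the lid is shut with its knob at (412,257). Next I measure them.

Run:
```python
from h import *
import pickle
s=pickle.load(open("top.pkl","rb"))
hsv=cv2.cvtColor(s["pixels"],cv2.COLOR_RGB2HSV)
def blobs(lo,hi,box,z,amin=60):
    m=cv2.inRange(hsv,np.array(lo),np.array(hi)); M=np.zeros_like(m);x0,y0,x1,y1=box;M[y0:y1,x0:x1]=m[y0:y1,x0:x1]
    for c in cv2.findContours(M,cv2.RETR_EXTERNAL,cv2.CHAIN_APPROX_NONE)[0]:
        if cv2.contourArea(c)<amin: continue
        w=np.array([world(s,*p[0],z)[:2] for p in c],np.float32)
        (cx,cy),(a,b),th=cv2.minAreaRect(w)
        if a<b: a,b,th=b,a,th+90
        u,v=c[:,0].mean(0)
        print((int(u),int(v)),"c",round(cx,1),round(cy,1),"size",round(a),round(b),"ang",round(th,1),"depthz",world(s,u,v)[2].round(1))
print("green");blobs((35,80,60),(65,255,255),(180,160,270,300),20)
print("orange");blobs((5,120,100),(18,255,255),(180,160,270,300),20)
print("pink");blobs((150,50,100),(179,255,255),(180,160,270,300),20)
print("yellow");blobs((20,120,100),(32,255,255),(180,160,225,300),20)
print("tray");blobs((100,120,60),(125,255,255),(270,160,360,280),28)
print("mat");blobs((60,60,30),(125,255,255),(270,160,360,280),2)
print("lid");blobs((0,150,80),(4,255,255),(370,160,460,280),128)
for n,u,v,z in (("knobtop",412,256,None),("knobtop",412,256,172),("handletop",306,186,None),("handletop",306,186,102)): print(n,world(s,u,v,z).round(1))
save(s,"top_tub",(365,155,525,280),5); save(s,"top_tray",(180,120,390,275),3.8)
```

```text
green
(197, 253) c 474.6 393.0 size 47 30 ang 154.0 depthz 19.8
(236, 201) c 616.3 288.4 size 50 30 ang 13.3 depthz 19.0
orange
(201, 217) c 573.6 383.3 size 43 30 ang 19.2 depthz 18.3
pink
(233, 265) c 441.5 296.9 size 53 33 ang 130.5 depthz 22.1
(254, 233) c 527.8 239.0 size 50 30 ang 180.0 depthz 19.5
yellow
(203, 177) c 684.2 381.8 size 51 32 ang 142.9 depthz 22.0
tray
(313, 218) c 567.8 78.5 size 204 125 ang 12.4 depthz 4.4
mat
(311, 216) c 575.8 82.9 size 240 150 ang 10.1 depthz 9.1
lid
(412, 216) c 550.5 -171.1 size 233 149 ang 172.0 depthz 129.5
knobtop [ 456.1 -155.2  171.7]
knobtop [ 456.1 -155.2  172. ]
handletop [643.  95.  93.]
handletop [641.4  94.9 102. ]
```

View pics/top_tub.png

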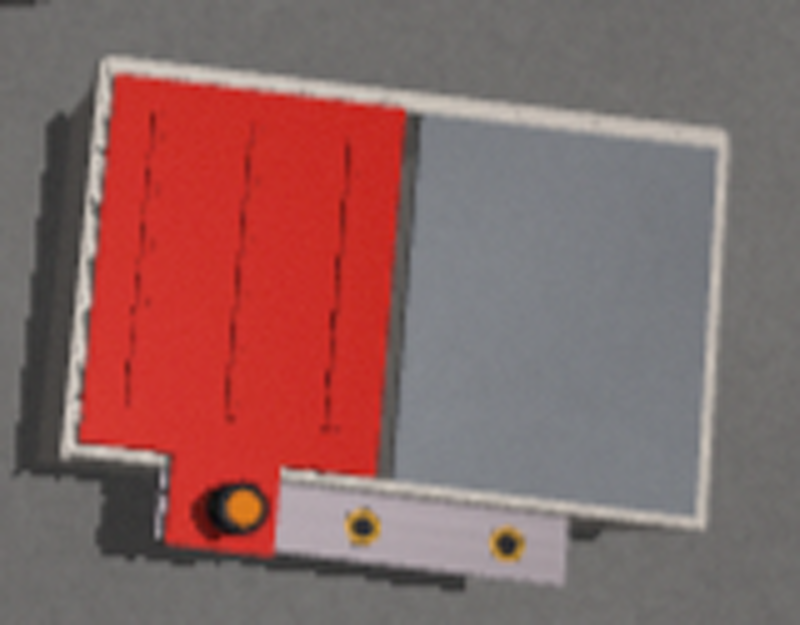

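View pics/top_tray.png

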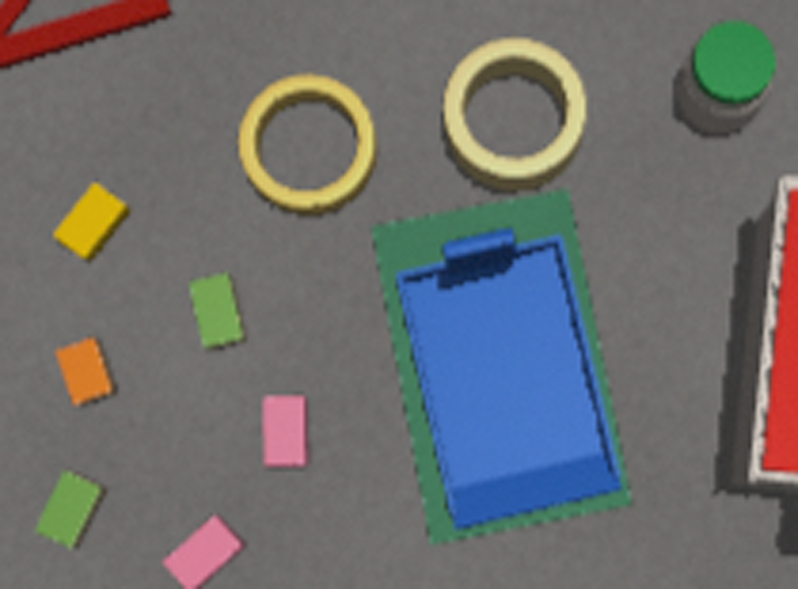

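Run:
```python
from h import *
import pickle
s=pickle.load(open("top.pkl","rb"))
W=lambda p,k,o,z:world(s,p[0]/k+o[0]-.5+.5/k,p[1]/k+o[1]-.5+.5/k,z)[:2]
def rect(ps,k,o,z,name):
    w=np.array([W(p,k,o,z) for p in ps]); A,B,C,D=w  # +x+y, +x-y, -x-y, -x+y
    ang=lambda v:np.degrees(np.arctan2(v[1],v[0]))
    print(name,"c",w.mean(0).round(1),"lx",np.linalg.norm(A-D).round(1),np.linalg.norm(B-C).round(1),"ly",np.linalg.norm(A-B).round(1),np.linalg.norm(D-C).round(1),"yaw",ang(A-D).round(1),ang(B-C).round(1),(ang(A-B)-90).round(1),(ang(D-C)-90).round(1))
rect([(105,58),(727,130),(705,527),(65,457)],5,(365,155),120,"tub")
o=(180,120)
rect([(373,229),(571,190),(632,500),(431,543)],3.8,o,2,"mat")
rect([(396,274),(562,237),(620,490),(455,528)],3.8,o,28,"tray? walls")
print("knob",W((243,508),5,(365,155),172)); print("holes",W((363,526),5,(365,155),118),W((508,545),5,(365,155),118))
print("handle",W((479,241),3.8,o,102)); print("mouth edge", W((456,526),3.8,o,9),W((620,490),3.8,o,9))
print("lidtop centre",W((240,270),5,(365,155),128))
for n,p,z in(("tape2",(308,143),30),("tape1",(515,111),48),("jar",(735,60),85)): print(n,W(p,3.8,o,z))
```

```text
tub c [ 563.8 -255.6] lx 205.4 203.2 ly 321.0 321.8 yaw -7.9 -7.6 -7.7 -7.3
mat c [575.8  81.8] lx 236.1 234.8 ly 150.7 149.6 yaw 9.9 9.7 10.4 10.9
tray? walls c [560.2  77.2] lx 188.1 188.0 ly 123.7 120.7 yaw 12.4 11.5 11.8 11.8
knob [ 455.55463812 -158.01117281]
holes [ 445.88681214 -230.47428267] [ 435.12382948 -302.66859903]
handle [649.11656009  95.56417105]
mouth edge [457.42619501 116.66837817] [481.14991502  -2.66254367]
lidtop centre [ 574.62822823 -172.61477546]
tape2 [737.46172658 220.74163694]
tape1 [754.33009763  68.95631092]
jar [778.83049528 -86.28940062]
```

Everything agrees: the predicted knob is at (457,-157.4) against (455.6,-158) measured, and the tray handle-to-mouth distance fits. I'll start with the lid.

```bash
cat >> h.py <<'E'
TUBC=np.array([563.8,-255.6]);TUBYAW=np.radians(-7.7)
MATC=np.array([575.8,81.8]);MATYAW=np.radians(10.3)
def rz(a): c,s=np.cos(a),np.sin(a); return np.array([[c,-s],[s,c]])
def tub(x,y,z): return np.r_[TUBC+rz(TUBYAW)@[x,y],z]
def down(yaw):
    c,s=np.cos(yaw),np.sin(yaw); return np.array([[c,s,0],[s,-c,0],[0,0,-1.]])
def knob(t,z,dx=0): return tub(-119+dx,83-t,z)
def st(m=""):
    o=get_obs(); print(m,"t",round(o["clock"],1),"p",np.round(o["position"],1),"F",np.round(o["force"],1),"open",round(o["opening"],1),"gf",np.round(o["gripper_force"],1))
E
python3 - <<'E'
from h import *
R=down(TUBYAW)
grip(50,40)
movep(knob(0,230),R); st()
s=snapshot("wrist"); save(s,"w1")
v=s["range_z"]; m=(v>0)
# knob top points near z=172
ys,xs=np.nonzero(m); K=s["intrinsics"];T=s["world_from_camera"]
d=v[ys,xs]; P=np.c_[(xs-K[0,2])/K[0,0]*d,-(ys-K[1,2])/K[1,1]*d,-d]@T[:3,:3].T+T[:3,3]
k=knob(0,172); q=P[(abs(P[:,2]-172)<6)&(np.linalg.norm(P[:,:2]-k[:2],axis=1)<35)]
print(len(q),k, q.mean(0) if len(q) else None, (q.min(0)+q.max(0))/2 if len(q) else None, np.ptp(q,axis=0) if len(q) else None)
E
```

```text
t 2.9 p [ 457.  -158.4  230.1] F [ 0.6 -0.8  0.2] open 50.0 gf 0.0
1025 [ 456.99385262 -157.40403836  172.        ] [ 455.55618078 -160.6380187   172.70959519] [ 454.46174587 -160.40399571  170.87067516] [25.01780541 25.16229568  9.57424904]
```

View pics/w1.png

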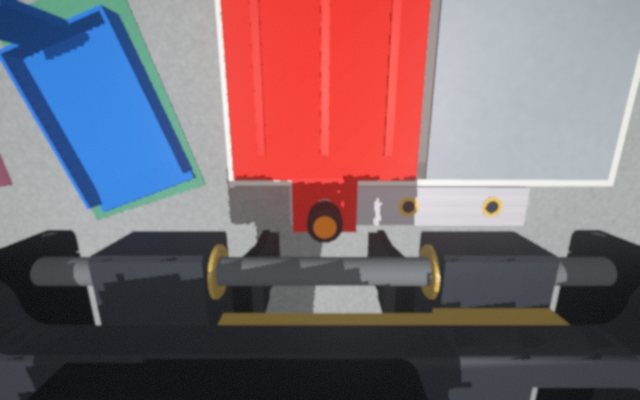

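The wrist view shows the knob at (324,228), on the jaws' centre line (about column 323), with the lid edges aligned. I shift the tub estimate by about (-1,-1.5) mm, then grip.

```bash
sed -i 's/^TUBC=np.array(\[563.8,-255.6\])/TUBC=np.array([562.8,-257.1])/' h.py
python3 - <<'E'
from h import *
print(servo_line(knob(0,159),max_speed=80,max_force=15)); st("down")
grip(20,30); st("gripped")
servo_line(knob(0,173.5),max_speed=50); st("lifted")
servo_line(knob(30,173.5),max_speed=60,max_force=15); st("30")
servo_line(knob(112,173.5),max_speed=80,max_force=15); st("112")
servo_line(knob(112,170.5),max_speed=40); st("low")
grip(31); hold(0.2); st("open")
s=snapshot("wrist"); save(s,"w2")
print(servo_line(knob(147.5,170.5),max_speed=25,max_force=8)); st("push")
s=snapshot("wrist"); save(s,"w3",(150,120,550,400),2)
E
```

```text
False
down t 4.0 p [ 456.4 -159.   159.4] F [-0.4  0.3  0.3] open 50.0 gf 0.0
gripped t 4.6 p [ 456.  -159.   159.2] F [-0.3 -0.4  1.6] open 25.1 gf 30.0
lifted t 5.0 p [ 456.  -159.   173.2] F [ 3.3 -1.1 -9.6] open 25.4 gf 30.0
30 t 5.7 p [ 451.7 -189.7  173.5] F [ 2.8 -1.6 -9.3] open 25.2 gf 30.0
112 t 6.8 p [ 440.5 -270.3  173.5] F [  0.2  -1.3 -10.3] open 25.3 gf 30.0
low t 7.1 p [ 440.6 -269.9  170.3] F [-0.5 -0.8 -8.1] open 24.9 gf 30.0
open t 7.7 p [ 441.1 -269.9  170.6] F [-1.3 -0.3 -0.2] open 30.9 gf 0.0
True
push t 8.4 p [ 439.8 -275.7  169.9] F [ 0.1 -0.2  0. ] open 31.0 gf 0.0
```

View pics/w3.png

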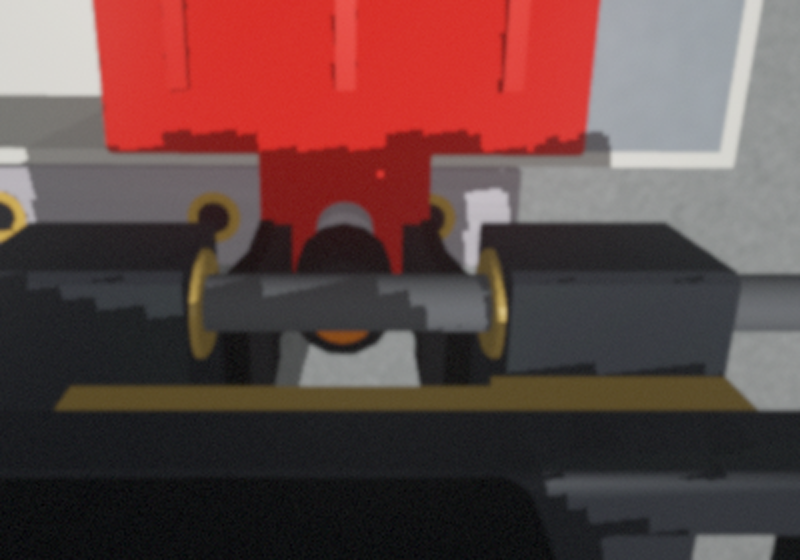

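The lid is between the middle hole (crop 213,215) and the far hole (440,215). The push stopped early on friction, so I continue with a higher force limit.

Run:
```python
from h import *
for t in range(122,151,3):
    r=servo_line(knob(t,169.5),max_speed=25,max_force=25); o=get_obs(); print(t,r,o["position"].round(1) if hasattr(o["position"],'round') else o["position"],np.round(o["force"],1))
    if r: break
st("push")
grip(50); servo_line(knob(147,235),max_speed=150)
s=snapshot("wrist"); save(s,"w4",(100,100,500,300),2)
v=s["range_z"]; ys,xs=np.nonzero(v>0); K=s["intrinsics"];T=s["world_from_camera"]
d=v[ys,xs]; P=np.c_[(xs-K[0,2])/K[0,0]*d,-(ys-K[1,2])/K[1,1]*d,-d]@T[:3,:3].T+T[:3,3]
k=knob(145,172); q=P[(P[:,2]>150)&(P[:,2]<195)&(np.linalg.norm(P[:,:2]-k[:2],axis=1)<30)]
print(k,q.mean(0),np.percentile(q[:,2],[50,80,90])); st()
```

```text
122 False [ 439.5 -279.5  169.3] [0.1 2.  2.2]
125 False [ 439.1 -282.3  169.3] [0.  2.9 0.3]
128 False [ 438.6 -285.7  169.4] [-0.5  2.9  1.2]
131 False [ 438.2 -289.3  169.4] [-0.1  1.7  0.2]
134 False [ 437.9 -292.5  169.5] [ 0.2  1.4 -0.4]
137 False [ 437.5 -295.3  169.5] [-1.   1.9 -0.2]
140 False [ 437.2 -298.1  169.5] [-1.7  1.3 -0.5]
143 False [ 437.  -301.9  169.8] [0.2 0.1 0.7]
146 False [ 436.5 -304.3  169.7] [ 0.4 -0.1  0.2]
149 False [ 436.1 -306.6  169.6] [0.1 0.9 1.3]
push t 11.2 p [ 436.1 -306.6  169.6] F [0.1 0.9 1.3] open 31.4 gf 0.5
[ 436.56585574 -302.59660232  172.        ] [ 436.50252056 -305.57169309  170.60806854] [172.71678031 173.59150726 173.94925906]
 t 12.5 p [ 435.5 -304.2  233.9] F [0.5 0.6 0. ] open 50.0 gf 0.0
```

View pics/w4.png

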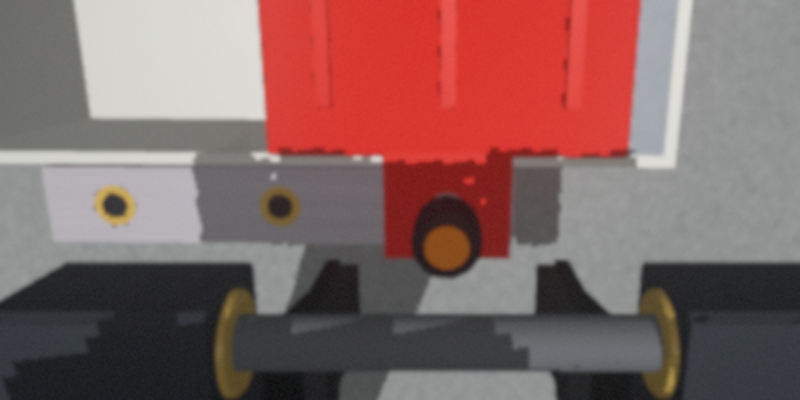

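The pin is home at the far hole (knob top at 172.7, both other holes visible). Next I gather the offcuts.

```bash
cat >> h.py <<'E'
def offcuts(s,box=(0,120,640,330),z=20):
    """green/orange tile tops found on the bench in the top view: (centre, long side, yaw, colour)"""
    hsv=cv2.cvtColor(s["pixels"],cv2.COLOR_RGB2HSV); out=[]
    for col,lo,hi in(("g",(35,80,60),(62,255,255)),("o",(5,120,100),(18,255,255))):
        m=cv2.inRange(hsv,np.array(lo),np.array(hi))
        for c in cv2.findContours(m,cv2.RETR_EXTERNAL,cv2.CHAIN_APPROX_NONE)[0]:
            if not 60<cv2.contourArea(c)<500: continue
            w=np.array([world(s,*p[0],z)[:2] for p in c],np.float32)
            (cx,cy),(a,b),th=cv2.minAreaRect(w)
            if a<b: a,b,th=b,a,th+90
            if 380<np.hypot(cx,cy)<900 and 36<a<60 and 22<b<38 and cx<720: out.append((np.array([cx,cy]),a,b,(th+90)%180-90,col))
    return out
def best_yaw(p,yaw):
    """of yaw and its half turn, the one with the smaller joint move"""
    q0=np.array(get_obs()["qpos"]); c=[]
    for y in(yaw,yaw+np.pi):
        q=inverse_kinematics(p,down(y))
        if q is not None: c.append((np.abs(np.array(q)-q0).max(),y))
    return min(c)[1]
E
python3 - <<'E'
from h import *
slots=[(-42,0,36),(14,-24,36),(14,25,46)]   # tray frame, tcp z
TC=np.array([576.0,80.2]);TY=np.radians(11.9)
want=[(616,288),(574,383),(475,393)]
for (sx,sy,sz),w in zip(slots,want):
    L=offcuts(snapshot("top")); print([(l[0].round(0).tolist(),round(l[1]),round(l[2]),round(l[3]),l[4]) for l in L])
    L=[l for l in L if np.linalg.norm(l[0]-w)<90 and l[0][1]>200]
    c,a,b,th,col=min(L,key=lambda l:np.linalg.norm(l[0]-w)); 
    p=np.r_[c,120]; y=best_yaw(p,np.radians(th)); R=down(y)
    grip(55,25); movep(np.r_[c,120],R)
    servo_line(np.r_[c,22],max_speed=150,max_force=15); grip(15,25); st("grip "+col)
    servo_line(np.r_[c,140],max_speed=200)
    t=np.r_[TC+rz(TY)@[sx,sy],140]; yt=best_yaw(t,TY); movep(t,down(yt)); st("held")
    t[2]=sz; servo_line(t,max_speed=120,max_force=15); grip(42); t[2]=140; servo_line(t,max_speed=200)
movep([450,250,250],down(0)); s=snapshot("top"); save(s,"top2",(170,120,390,280),3.6); st()
E
```

```text
[([475.0, 393.0], 47, 30, -26, 'g'), ([616.0, 288.0], 50, 30, 13, 'g'), ([574.0, 383.0], 43, 30, 19, 'o')]
grip g t 16.5 p [614.5 287.7  19.5] F [-0.7  1.5  5.9] open 29.7 gf 26.3
held t 18.1 p [535.5  73.1 140.1] F [ 0.   0.6 -0.1] open 29.8 gf 25.0
[([475.0, 393.0], 47, 30, -26, 'g'), ([574.0, 383.0], 43, 30, 19, 'o')]
grip o t 23.5 p [572.2 382.   19.5] F [-0.8  2.   5.8] open 29.7 gf 26.3
held t 25.5 p [594.6  61.7 140.1] F [ 0.2  0.4 -0.5] open 29.4 gf 25.0
[([475.0, 393.0], 47, 30, -26, 'g'), ([538.0, 73.0], 47, 27, 12, 'g')]
grip g t 31.1 p [473.8 392.3  19.5] F [2.  3.2 5.5] open 30.3 gf 25.8
held t 33.0 p [583.9 109.  139.2] F [0.5 0.2 0. ] open 29.7 gf 25.0
 t 36.1 p [450.5 248.6 248.7] F [-0.2 -0.1 -0. ] open 42.2 gf 0.0
```

View pics/top2.png

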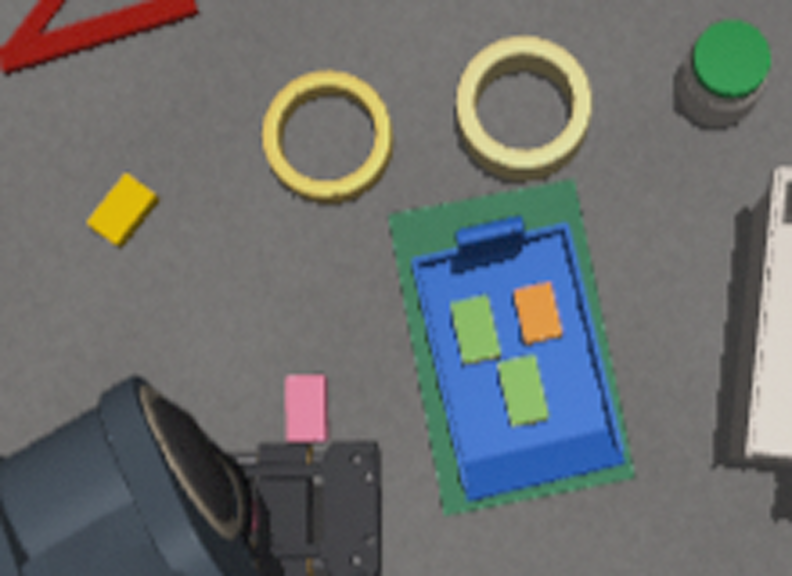

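All three offcuts lie flat in the tray (crop 475,330; 538,312; 522,390) and no others are on the bench. I check IK for the tipping motion before taking the tray.

```bash
cat >> h.py <<'E'
def ry(t): c,s=np.cos(t),np.sin(t); return np.array([[c,0,s],[0,1,0],[-s,0,c]])
def R3(a): r=np.eye(3); r[:2,:2]=rz(a); return r
def tooltray(yaw,tilt,sg):
    """tool orientation when the tray has this yaw and its mouth is tipped down by tilt"""
    return R3(yaw)@ry(-tilt)@down(sg*np.pi/2)
def pour(tilt,z,x=30,y=82):
    """handle point for the mouth at tub x, y and height z"""
    return tub(x,y,z)-R3(TUBYAW)@ry(-tilt)@np.array([-182,0,-76.])
E
python3 - <<'E'
from h import *
h=np.array([648.4,95.4,87.])
for sg in(1,-1):
    print(sg)
    for n,p,R in [("grasp",h,tooltray(np.radians(11.9),0,sg)),("up",h+[0,0,190],tooltray(np.radians(11.9),0,sg))]+[(t,pour(np.radians(t),max(135,175-1.3*t)),tooltray(TUBYAW,np.radians(t),sg)) for t in(0,15,30,45,60)]:
        q=inverse_kinematics(p,R); print(n,p.round(0),None if q is None else np.round(q,2))
E
```

```text
1
grasp [648.  95.  87.] [-0.24  0.59  0.05  1.72 -0.03  0.83  0.03]
up [648.  95. 277.] [-0.32  0.41  0.15  1.55 -0.06  1.19  0.05]
0 [ 784. -204.  251.] [ 0.05  0.71  0.29  1.13 -0.2   1.32  0.19]
15 [ 758. -201.  276.] [ 0.04  0.51  0.27  1.43 -0.2   0.96  0.22]
30 [ 722. -196.  293.] [ 0.05  0.34  0.23  1.71 -0.24  0.59  0.28]
45 [ 678. -190.  317.] [-0.42  0.23  0.79  1.99 -0.97  0.33  0.99]
60 [ 628. -183.  331.] [-0.75  0.14  1.15  2.25  4.07  0.36  2.26]
-1
grasp [648.  95.  87.] [-0.8   0.78  0.91  1.76 -0.73  0.98 -2.53]
up [648.  95. 277.] [-0.91  0.62  1.11  1.58 -0.57  1.3  -2.65]
0 [ 784. -204.  251.] [-0.28  0.92  1.1   1.16 -0.79  1.49 -2.59]
15 [ 758. -201.  276.] [-0.3   0.62  0.85  1.45 -0.61  1.05 -2.63]
30 [ 722. -196.  293.] [-0.47  0.47  0.98  1.74 -0.8   0.72 -2.42]
45 [ 678. -190.  317.] [-0.11  0.19  0.41  1.98 -0.7   0.26 -2.4 ]
60 [ 628. -183.  331.] [ 0.5   0.11 -0.24  2.19  3.61  0.22 -0.37]
```

```bash
cat >> h.py <<'E'
def pour2(tilt,d,z,off=25,dy=0):
    """handle point & tray yaw; tray yaw = tub yaw + d, mouth `off` behind the opening centre along tray x"""
    yaw=TUBYAW+d; m=tub(0,82+dy,z)+R3(yaw)@np.array([off,0,0.])
    return m-R3(yaw)@ry(-tilt)@np.array([-182,0,-76.]),yaw
E
time python3 - <<'E'
from h import *
T=[0,20,35,45,50,55,60]
res=[]
for sg in(1,-1):
  for d in range(-180,180,15):
    for z in(135,165):
      qs=[]
      for t in reversed(T):
        p,y=pour2(np.radians(t),np.radians(d),max(z,175-1.3*t)); q=inverse_kinematics(p,tooltray(y,np.radians(t),sg))
        if q is None: break
        qs.append(q)
      if len(qs)==len(T):
        qs=np.array(qs); res.append((np.abs(np.diff(qs,axis=0)).max(),sg,d,z,qs))
res.sort(key=lambda r:r[0])
for r in res[:12]: print(round(r[0],2),r[1:4],r[4][0].round(2),r[4][-1].round(2))
E
```

```text
0.22 (-1, -75, 165) [ 0.72  0.56 -1.17  1.83  1.44  1.75  0.94] [ 1.15  0.8  -1.18  1.38  0.74  1.43  1.69]
0.24 (-1, -75, 135) [ 0.72  0.61 -1.17  1.86  1.47  1.77  0.88] [ 1.15  0.8  -1.18  1.38  0.74  1.43  1.69]
0.24 (-1, -60, 165) [ 0.81  0.44 -1.17  1.94  1.5   1.46  1.05] [ 1.05  0.86 -1.18  1.27  0.79  1.49  1.91]
0.26 (-1, -60, 135) [ 0.68  0.41 -0.99  1.98  1.48  1.38  0.99] [ 1.05  0.86 -1.18  1.27  0.79  1.49  1.91]
0.28 (1, 120, 135) [ 1.06  0.93 -1.18  1.35 -0.14  1.73  1.86] [ 0.82  0.37 -1.17  1.89  0.38  1.12  1.47]
0.29 (1, 135, 135) [ 0.96  0.97 -1.19  1.26 -0.06  1.94  1.96] [ 0.96  0.25 -1.17  1.99  0.26  1.07  1.89]
0.29 (1, -150, 135) [-0.35  0.78  0.77  1.36  0.22  1.95 -2.29] [-0.52  0.16  1.16  2.05 -0.17  1.03 -2.04]
0.29 (1, 120, 165) [ 1.06  0.9  -1.18  1.32 -0.18  1.77  1.85] [ 0.82  0.37 -1.17  1.89  0.38  1.12  1.47]
0.31 (1, 135, 165) [ 0.96  0.94 -1.19  1.23 -0.09  1.98  1.94] [ 0.96  0.25 -1.17  1.99  0.26  1.07  1.89]
0.32 (1, -150, 165) [-0.38  0.77  0.83  1.33  0.23  1.98 -2.23] [-0.52  0.16  1.16  2.05 -0.17  1.03 -2.04]
0.33 (-1, 75, 165) [ 0.61  0.4  -0.05  1.71 -1.02  1.43 -1.03] [-0.46  0.46  0.53  1.6  -0.25  1.15 -1.84]
0.36 (1, 105, 135) [ 1.16  0.88 -1.18  1.46 -0.23  1.51  1.79] [ 0.73  0.5  -1.17  1.78  0.49  1.2   1.11]
real	0m6.294s
user	0m0.880s
sys	0m0.402s
```

IK shows that tipping with the tray's back toward the tub's +y side (d≈105°, sg=1) is continuous and close to the grasp configuration. Now I take the tray and carry it.

Run:
```python
from h import *
h=np.array([648.4,95.4,87.]); y0=np.radians(11.9); R=tooltray(y0,0,1)
grip(45,55)
movep(h+[0,0,110],R); st("above")
print(servo_line(h+[0,0,-1],max_speed=100,max_force=15)); st("at")
grip(5,55); st("grip")
servo_line(h+[0,0,25],max_speed=60); hold(0.3); st("lift")
s=snapshot("scene"); save(s,"s2",(200,120,500,340),2.4)
print(get_obs()["ft_torque"],np.round(get_obs()["qpos"],2))
```

```text
above t 38.3 p [648.2  96.1 197.1] F [0.6 0.1 0.4] open 45.4 gf 0.0
False
at t 39.5 p [649.   95.5  86.8] F [-0. -1.  1.] open 45.0 gf 0.0
grip t 40.2 p [648.4  95.4  86. ] F [-0.4 -0.2 -0.1] open 11.4 gf 55.0
lift t 41.1 p [648.2  95.4 111.6] F [ 0.7 -0.3 -3.2] open 11.5 gf 54.9
[ 0.02874564 -0.34330712  0.02597805] [-0.28  0.56  0.1   1.71 -0.07  0.87  0.05]
```

View pics/s2.png

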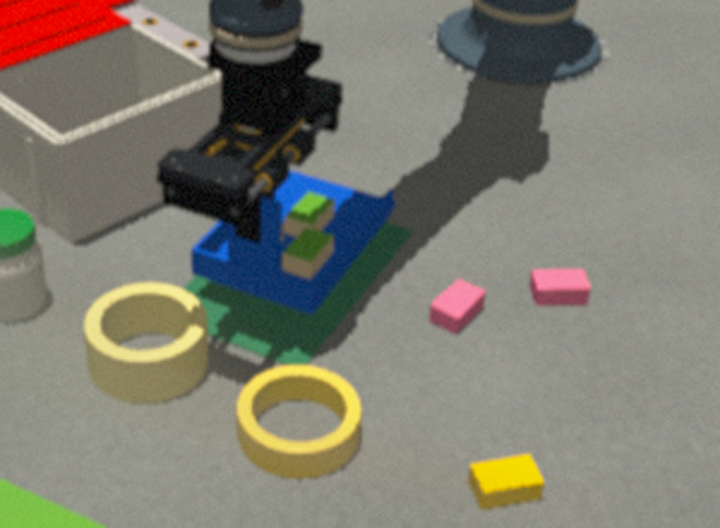

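The tray is held and level, with the offcuts inside. I carry it over now.

Run:
```python
from h import *
h=np.array([648.4,95.4,87.]); y0=np.radians(11.9); d=np.radians(105)
servo_line(h+[0,0,190],max_speed=120)
p1,y1=pour2(0,d,200,off=25); p0=h+[0,0,190]; print(p1,np.degrees(y1))
for f in(.25,.5,.75,1):
    servo_line(p0+(p1-p0)*f,rot=tooltray(y0+(y1-y0)*f,0,1),max_speed=45); print(f,np.round(get_obs()["qpos"],2))
st("flat")
s=snapshot("top"); save(s,"top3",(250,120,530,330),2.8)
```

```text
[547.48449322  29.48277199 276.        ] 97.3
0.25 [-0.23  0.36  0.04  1.61 -0.02  1.17  0.4 ]
0.5 [-0.16  0.32 -0.02  1.67  0.01  1.15  0.77]
0.75 [-0.09  0.28 -0.08  1.73  0.02  1.13  1.15]
1 [-0.02  0.24 -0.13  1.79  0.03  1.12  1.53]
flat t 45.9 p [547.7  29.8 276. ] F [ 0.6  0.2 -3.7] open 11.2 gf 54.9
```

View pics/top3.png

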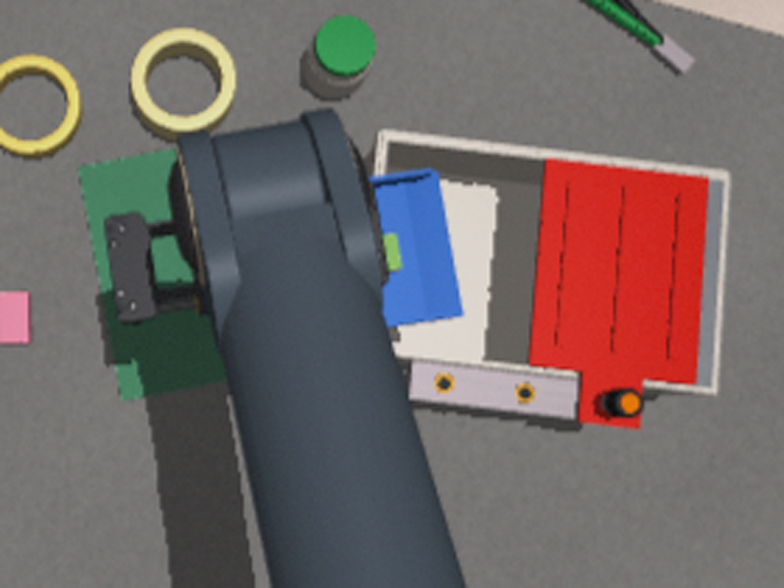

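The tray mouth is over the opening (crop 448,245). I tip in steps and watch the joints.

Run:
```python
from h import *
d=np.radians(105)
for t in(8,16,24):
    p,y=pour2(np.radians(t),d,200-2.3*t,off=25)
    servo_line(p,rot=tooltray(y,np.radians(t),1),max_speed=40); print(t,np.round(get_obs()["qpos"],2))
for t in(30,36,42,48,54,60):
    p,y=pour2(np.radians(t),d,145,off=25); q=inverse_kinematics(p,tooltray(y,np.radians(t),1)); print(t,None if q is None else np.round(q,2))
st()
```

```text
8 [ 0.08  0.25 -0.14  1.77 -0.12  1.14  1.69]
16 [ 0.17  0.27 -0.14  1.75 -0.26  1.19  1.85]
24 [ 0.27  0.31 -0.13  1.72 -0.38  1.25  1.98]
30 [ 0.33  0.34 -0.13  1.69 -0.46  1.33  2.06]
36 [ 0.39  0.37 -0.13  1.65 -0.53  1.42  2.13]
42 [ 0.45  0.41 -0.12  1.61 -0.6   1.51  2.18]
48 [ 0.5   0.46 -0.12  1.57 -0.66  1.59  2.23]
54 [ 0.54  0.51 -0.11  1.53 -0.71  1.68  2.26]
60 [ 0.58  0.57 -0.11  1.49 -0.76  1.76  2.28]
 t 47.6 p [553.4 -15.8 288.4] F [ 0.5  0.8 -2.8] open 11.7 gf 55.0
```

Run:
```python
from h import *
d=np.radians(105)
for t in(30,36,42,48,54,60,63):
    p,y=pour2(np.radians(t),d,140,off=25)
    servo_line(p,rot=tooltray(y,np.radians(t),1),max_speed=60,max_force=20); hold(0.15)
hold(0.8); st()
s=snapshot("top"); save(s,"top4",(250,120,530,330),2.8)
```

```text
t 52.7 p [ 568.7 -136.3  336.6] F [-0.1 -0.7 -2.6] open 11.6 gf 55.0
```

View pics/top4.png

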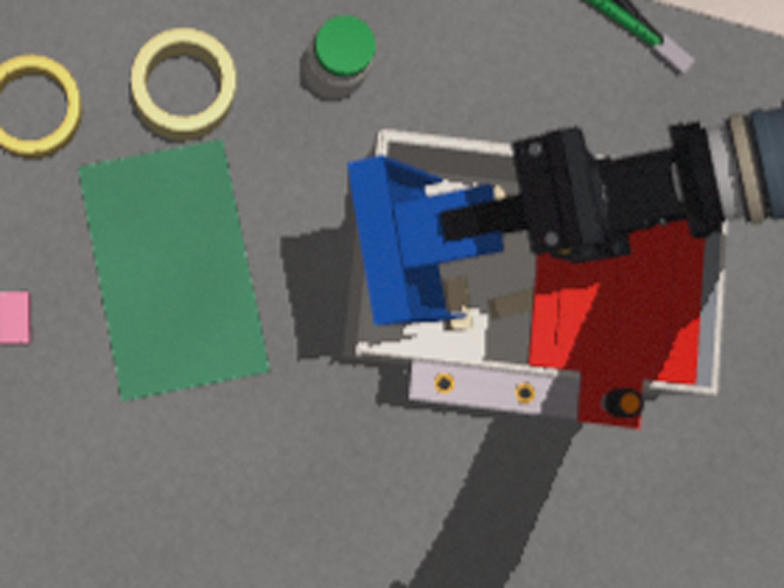

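The offcuts have dropped into the tub (crop 455,300 and 510,300) and the wrist weight has fallen to about the tray's own. I bring the tray back to the mat.

Run:
```python
from h import *
d=np.radians(105)
s=snapshot("top"); hsv=cv2.cvtColor(s["pixels"],cv2.COLOR_RGB2HSV); m=cv2.inRange(hsv,np.array((60,60,30)),np.array((98,255,255))); m[:,:270]=0;m[:,350:]=0;m[:160]=0;m[280:]=0
c=max(cv2.findContours(m,0,1)[0],key=cv2.contourArea); w=np.array([world(s,*p[0],2)[:2] for p in c],np.float32); r=cv2.minAreaRect(w); print(r)
for t in(50,35,20,8,0):
    p,y=pour2(np.radians(t),d,140+(63-t)*1.2,off=25)
    servo_line(p,rot=tooltray(y,np.radians(t),1),max_speed=70)
p1,y1=pour2(0,d,215,off=25); y0=MATYAW; C=np.array(r[0]) if abs(max(r[1])-240)<6 else MATC
h=np.r_[C+rz(y0)@[74,0],87]; p0=h+[0,0,190]
for f in(.75,.5,.25,0): servo_line(p0+(p1-p0)*f,rot=tooltray(y0+(y1-y0)*f,0,1),max_speed=50)
st("over mat")
servo_line(h+[0,0,12],max_speed=120); print(servo_line(h+[0,0,-2],max_speed=25,max_force=3)); st("down")
grip(45); hold(.2); servo_line(h+[0,0,130],max_speed=120); st("off")
movep(tub(-160,60,300),down(TUBYAW)); s=snapshot("top"); save(s,"top5",(250,120,530,330),2.8); st()
```

```text
((575.6376953125, 82.8830795288086), (240.03350830078125, 149.6659698486328), 10.08643627166748)
over mat t 59.2 p [648.2  95.7 277. ] F [-0.6  0.  -2. ] open 11.5 gf 55.0
True
down t 61.4 p [648.3  96.1  86. ] F [-0.6  0.   4.7] open 11.8 gf 55.0
off t 63.7 p [647.9  96.1 216. ] F [ 0.1 -0.3 -0.2] open 45.3 gf 0.0
 t 65.1 p [ 413.1 -175.4  299.8] F [-0.  -0.3  0.8] open 45.0 gf 0.0
```

View pics/top5.png

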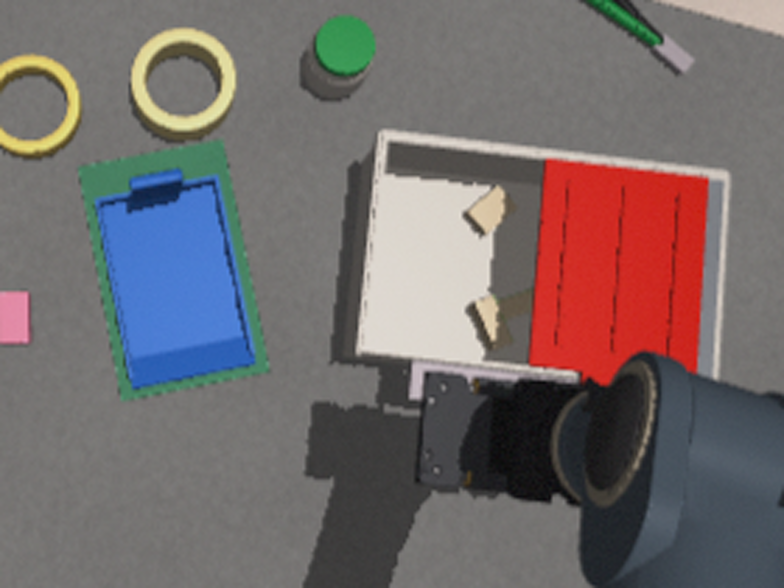

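The tray is empty and centred on the mat, and the offcuts are in the tub at crop (488,210), (483,320) and (515,303). I close the lid.

Run:
```python
from h import *
R=down(TUBYAW); grip(50,30)
movep(knob(146,235),R)
print(servo_line(knob(146,159),max_speed=90,max_force=15)); grip(20,30); st("gripped")
servo_line(knob(146,173.5),max_speed=50); st("lifted")
for t in(115,35): servo_line(knob(t,173.5),max_speed=70,max_force=20); st(t)
servo_line(knob(35,170.5),max_speed=40); grip(31); hold(.2); st("open")
for t in range(30,-6,-3):
    r=servo_line(knob(t,169.5),max_speed=25,max_force=25); o=get_obs(); print(t,r,np.round(o["position"],1),np.round(o["force"],1))
    if r or (t<6 and np.linalg.norm(o["force"][:2])>8): break
servo_line(knob(t+3,169.5),max_speed=30)
grip(50); servo_line(knob(0,235),max_speed=150)
s=snapshot("wrist"); save(s,"w5",(100,100,550,300),1.7)
v=s["range_z"]; ys,xs=np.nonzero(v>0); K=s["intrinsics"];T=s["world_from_camera"]
d=v[ys,xs]; P=np.c_[(xs-K[0,2])/K[0,0]*d,-(ys-K[1,2])/K[1,1]*d,-d]@T[:3,:3].T+T[:3,3]
k=knob(0,172); q=P[(P[:,2]>150)&(P[:,2]<195)&(np.linalg.norm(P[:,:2]-k[:2],axis=1)<30)]
print(k,q.mean(0),np.percentile(q[:,2],[50,80,90]))
movep([420,-420,300],R); s=snapshot("top"); save(s,"top6"); st()
```

```text
False
gripped t 67.7 p [ 436.5 -303.7  159.2] F [-0.4  0.4  2.2] open 25.5 gf 30.0
lifted t 68.2 p [ 436.5 -303.4  173.2] F [ 4.  -0.2 -8.7] open 25.0 gf 30.0
115 t 68.8 p [ 440.9 -271.6  173.3] F [ 4.   0.6 -9. ] open 25.0 gf 30.0
35 t 70.1 p [ 451.8 -192.7  173.6] F [ 4.9 -0.  -9.1] open 25.0 gf 30.0
open t 71.0 p [ 451.2 -193.6  170.6] F [ 0.9 -0.2  0.4] open 31.0 gf 0.0
30 False [ 452.1 -188.3  169.5] [-0.3 -0.4  0.4]
27 False [ 452.4 -185.5  169.5] [-0.4 -2.1  0.6]
24 False [ 452.9 -182.2  169.5] [-0.3 -2.1  0.6]
21 False [ 453.3 -179.   169.5] [ 0.5  0.  -0.5]
18 False [ 453.7 -176.2  169.5] [ 0.5 -0.9  0.2]
15 False [ 454.1 -173.   169.5] [ 0.1 -0.4  0. ]
12 False [ 454.5 -170.3  169.5] [ 0.5 -1.6 -0.3]
9 False [ 454.9 -167.6  169.5] [ 1.7 -2.9  0.9]
6 False [ 455.3 -164.4  169.5] [ 0.1 -2.3  0.1]
3 False [ 455.4 -160.7  169.3] [0.4 0.5 0.3]
0 False [ 456.  -158.3  169.4] [ 0.7 -0.1 -0.8]
-3 False [ 456.4 -155.6  169.5] [ 0.1 -0.1 -0.6]
[ 455.99385262 -158.90403836  172.        ] [ 456.85284404 -159.86224752  170.65264686] [172.77338439 173.64450371 174.04036726]
 t 76.9 p [ 421.1 -417.9  299. ] F [ 0.4 -0.2 -0. ] open 50.2 gf 0.0
```

View pics/top6.png

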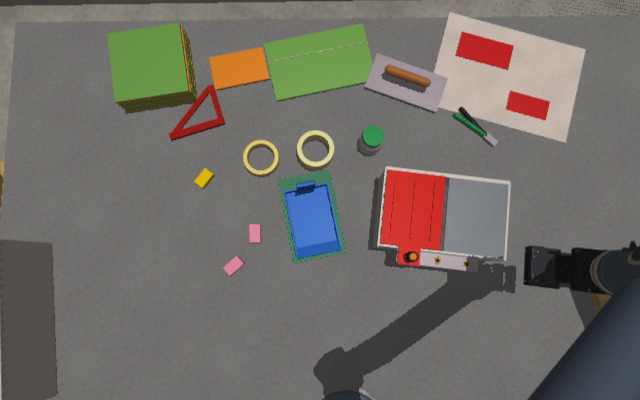

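The lid is shut with the pin home (knob top at 172.8). The tray is empty on its mat, no offcuts are left on the bench, and the bystanders are where they were. I hand the job in.

```bash
python3 -c "
from workcell import *
print(close_job())"
```

```text
the job is handed in; nothing more can be done
None
```

The job is handed in at about 77 s, with all three offcuts tipped into the tub, the empty tray back in the middle of its mat, the lid shut with its pin home, and the tape rolls and jar left where they were.

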